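Score one frame on the yellow counter

ROBOT

A 7-joint arm with a two-finger parallel gripper is mounted at the origin on the work surface. World frame = base frame: x ahead of the robot, y to its left, z up, the work surface at z = 0. Lengths are in m, angles in degrees, forces in N, time in s.
With the tool pointing down it reaches from about 0.425 to 0.875 m from the base axis. Payload 8.4 kg.
Tool frame: the origin (TCP) lies at the very end of the fingers, on their centre line; the grasp point (between the pads) lies 19 mm behind it; z points along the fingers, y is the line along which they close (so a half turn about z gives the same grasp; the last joint's range is limited). The gripper opens to 85 mm and grips with 20 to 120 N. Pads are 22 mm wide; open, the fingers measure 114 mm over their backs; the gripper's body (76 mm by 85 mm) begins 54 mm behind the grasp point. The pads swing forward as they close: fully open they stand 13 mm farther back than shut.
Start: joints at [-74.954, 19.091, 2.286, 83.961, -0.768, 76.965, -3.352], TCP at [0.23, 0.608, 0.231] pointing down, gripper open.
Joint ranges: [-147.57, 147.57], [-21.85, 119.76], [-74.77, 79.35], [14.55, 137.4], [-85.83, 265.84], [4.83, 119.75], [-152.11, 152.11]. Speed limits (degrees/s): [127.2, 127.2, 159.86, 159.86, 180, 180, 180].

INTERFACE

Orientations are given as a 3x3 rotation matrix whose columns are the frame's x, y, z axes.
In Python, from plant import r, gripper_to, kinematics, sense, viewer, job_done gives the robot as it stands. Calls block until the motion is done:
- r.move_to(position, orientation): joint-space move of the TCP to a pose.
- r.move_l(position, orientation=None, speed=0.15, contact_N=None): straight line of the TCP; orientation=None keeps the orientation; speed is the mean speed in m/s. With contact_N (N) it stops when the force on the tool has changed by that much, and returns True; else False.
- r.goto_joints(angles): joint-space move.
- gripper_to(opening, newtons=None): finger opening in m; newtons is the grip in N (None keeps the last); returns when the fingers have stopped.
- r.dwell(seconds).
- kinematics.ik(position, orientation): joint angles nearest the present ones, or None.
- sense(): the state.
- viewer.camera(name): name is "scene" or "top"; returns (picture, depth): 400x640x3 uint8, red, green, blue; 400x640 float32, m along the optical axis (not along the pixel's ray), 0 where there is no reading.
- viewer.camera_info(name): a dict with "fx", "fy", "cx", "cy" (pixels), "rvec" (rotation vector, rad) and "tvec" (3), from world to camera coordinates, as OpenCV has them. Camera axes: x right, y down, z forward; pixel columns grow to the right and rows downward; lengths in m; the calibration is good to about 2 mm. A picture is of the moment at which its call begins. camera_info takes no time and is no camera call.
A pose or a line that the arm cannot do raises r.Unreachable and nothing moves.
- job_done(): hands the job in; it is judged then, once.
The state is a dict: "time_s": time; "joint_positions": joint angles; "qd": joint speeds; "joint_efforts": joint torques, N m; "tool_pos": TCP position; "tcp_rot": TCP orientation; "force": force on the tool from outside, world axes, zero at the start; "ft_torque": the same for the moment, N m; "finger_gap": finger opening in m; "gripper_force": force on a finger pad.
Only numpy, scipy, OpenCV 4.12 (cv2) and the standard library are available. Lean on these libraries where they do the work, as an engineer would, in place of code of your own. Each camera call takes 0.05 s, during which the arm holds its last target. There are 200 camera calls.

TASK

Yellow has just won a frame. On the yellow counter on the bar top, pull the yellow spring plunger up out of its hole, swing the arm one hole clockwise (seen from above), to the hole with two dots, and let go so that the plunger snaps fully down. Leave the red counter, the glass and the chalk as they are.

Things in the scene. Friction and masses are not known exactly. Their poses are not given: they have to be found in the camera images.
- yellow: Yellow counter's board: wood, 200 x 210 x 20 mm, fixed to the bar; origin under its centre, z up, yellow stripe along its +x edge. An aluminium plate (top at 34 mm) has four holes 120 mm from the pivot, 0.4 rad (48 mm) apart, on its -x side, marked clockwise from above with 0, 1, 2, 3 black dots on the outer side.
- yellow_knob (a point): Centre of the yellow plunger's knob: an upright plastic cylinder, 28 mm diameter, 36 mm tall, at the free end of a flat brass arm. When the plunger is seated this point is 74 mm above the bar top, the knob reaches from 56 to 92 mm, and the arm's top face below it is at 50 mm (boss 52 mm). The knob rides up with the plunger and round with the arm, and does not spin by itself.
- yellow_hub (a point): Pivot of the yellow counter's brass arm, on its vertical axis, 50 mm above the bar top (60 mm along +x from the board's centre). The knob's axis is 120 mm from it. The arm is 22 mm wide and turns easily in the horizontal plane once the plunger is up.
- yellow_arm (a joint): Turn of the yellow arm about the pivot, rad, growing clockwise seen from above: 0 in the hole with no dot, 0.4 with one dot (where it starts), 0.8 with two dots, 1.2 with three dots.
- yellow_plunger (a joint): Lift of the yellow plunger, m: 0 fully down, at most 0.026. A spring pushes it down with 5 N when seated, 9 N at 20 mm. The 9 mm pin locks the arm until lifted about 14 mm; a lift of 18 to 22 mm clears the plate. The holes are countersunk: let go within about 8 mm (0.07 rad) of a hole's centre and the pin slides in by itself.
- red_knob (a point): Centre of the red plunger's knob on the red counter, which is built exactly like the yellow one; its arm stands in the hole with two dots. To be left alone.
- glass: Empty drinking glass, 76 mm across the rim, 130 mm tall, standing on the bar; origin at the centre of its underside, z up. To be left alone.
- chalk: Blue cube of cue chalk, 22 mm; origin at the centre of its underside. To be left alone.

How it is judged (in metres and radians):
On the way:
1. the yellow plunger is pulled up out of the hole with one dot (value of joint yellow_plunger above 0.012 m and value of joint yellow_arm between 0.3 and 0.6 rad), for 0.05 s.
At the end, for the whole second after the job is handed in: The yellow arm stands in the hole with two dots (0.8 rad, within 0.05 rad) with its plunger fully down (within 3 mm), let go; the red knob is within 12 mm, the glass (upright) and the chalk within 30 mm of where they started (value of joint yellow_arm between 0.75 and 0.85 rad and value of joint yellow_plunger below 0.003 m and distance of red_knob from where it was at the start of the episode below 0.012 m and distance of each of glass, chalk from where it was at the start of the episode below 0.03 m and angle between glass's own z axis and vertical below 0.2 rad); the robot touches nothing.
It fails at once if the red counter's knob is moved by more than 12 mm (distance of red_knob from where it was at the start of the episode above 0.012 m).
It fails at once if the glass is shifted by more than 30 mm or tipped over (distance of glass from where it was at the start of the episode above 0.03 m or angle between glass's own z axis and vertical above 0.35 rad).
It fails at once if the chalk is shifted by more than 30 mm (distance of chalk from where it was at the start of the episode above 0.03 m).
It also fails if it takes over 32 s, if anything falls off the work surface, if the arm or the gripper's body presses on something with over 40 N, if the wrist force passes 120 N, or if a joint passes its speed limit or range.

## Working session

There is one attempt and no reset: what is moved stays moved. The work goes in short steps, each a Python script; the robot and the scene stay as the last script left them, time stands still between calls to the robot, and variables do not carry over. Pictures are saved under pics/ and viewed, at most 10 in all, crops included, and the job is handed in when it is done.

```bash
mkdir -p pics
cat > h.py <<'E'
import numpy as np, cv2
from plant import r, gripper_to, kinematics, sense, viewer, job_done
def cam(n):
    i=viewer.camera_info(n); R=cv2.Rodrigues(np.array(i["rvec"],float))[0]; t=np.array(i["tvec"],float).ravel()
    return i,R,t
def cloud(n,d):
    i,R,t=cam(n); v,u=np.mgrid[:400,:640]
    p=np.stack([(u-i["cx"])/i["fx"]*d,(v-i["cy"])/i["fy"]*d,d],-1)
    return (p-t)@R
def ray(n,u,v,z):
    i,R,t=cam(n); c=-R.T@t; w=R.T@np.array([(u-i["cx"])/i["fx"],(v-i["cy"])/i["fy"],1.])
    return c+w*(z-c[2])/w[2]
E
python3 - <<'E'
from h import *
for n in("scene","top"):
    p,d=viewer.camera(n); cv2.imwrite(f"pics/{n}0.png",p[:,:,::-1]); np.savez(f"{n}0.npz",p=p,d=d)
    i,R,t=cam(n); print(n,i["fx"],-R.T@t,R[2])
s=sense();print(s["time_s"],s["tool_pos"],s["tcp_rot"],s["finger_gap"])
E
```

```text
scene 392.2139794418383 [ 0.9980332  -0.28694877  0.6670645 ] [-0.56839022  0.33324371 -0.75225075]
top 361.30652856726056 [ 0.49876953 -0.04895117  0.73199788] [ 0.12143195  0.00329514 -0.99259429]
0.1 [0.22994235 0.60751316 0.23052214] [[-9.35266418e-01  3.53944276e-01 -4.20135272e-04]
 [ 3.53944512e-01  9.35265397e-01 -1.38563807e-03]
 [-9.75006805e-05 -1.44464533e-03 -9.99998952e-01]] 0.08510762069306885
```

View pics/scene0.png

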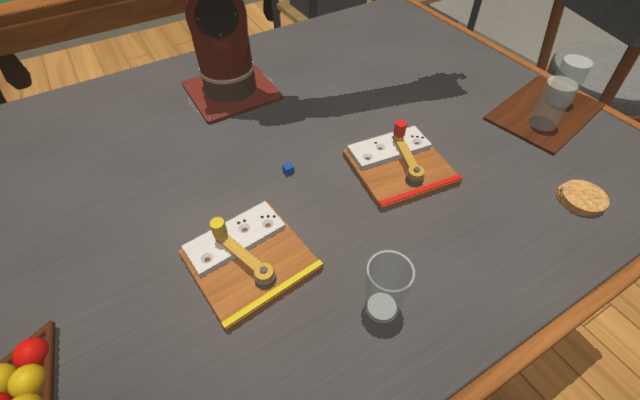

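View pics/top0.png

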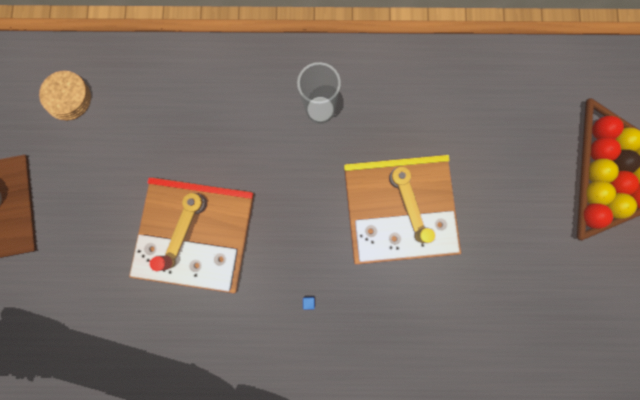

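The scene view shows the yellow counter with its knob at (219,228) and hub at (263,271). In the top view its knob is at (427,236), its hub at (402,176) and the two-dot hole at (394,240). Red, the chalk and the glass are well clear of it.

Run:
```python
from h import *
def blob(n,win,z):
    f=np.load(n+"0.npz"); hsv=cv2.cvtColor(f["p"],cv2.COLOR_RGB2HSV); m=cv2.inRange(hsv,(24,190,120),(35,255,255))
    u0,u1,v0,v1=win; k=np.zeros_like(m); k[v0:v1,u0:u1]=m[v0:v1,u0:u1]
    c=max(cv2.findContours(k,cv2.RETR_EXTERNAL,cv2.CHAIN_APPROX_NONE)[0],key=cv2.contourArea)
    mm=np.zeros_like(m); cv2.drawContours(mm,[c],-1,255,-1)
    P=cloud(n,f["d"])[mm>0]; (u,v),rad=cv2.minEnclosingCircle(c)
    top=P[P[:,2]>np.percentile(P[:,2],95)-.006]
    print(n,"area",cv2.contourArea(c),"circ",u,v,rad,"ray",ray(n,u,v,z).round(4),"zmax",np.percentile(P[:,2],95).round(4),"topmid",((top.max(0)+top.min(0))/2).round(4),"ext",np.ptp(top,0).round(4),len(top))
    return c
blob("top",(412,445,222,250),.092); blob("scene",(205,235,210,245),.092)
# yellow stripe direction
f=np.load("top0.npz");hsv=cv2.cvtColor(f["p"],cv2.COLOR_RGB2HSV)
m=cv2.inRange(hsv,(24,190,120),(35,255,255)); v,u=np.nonzero(m[150:172,335:460])
a=np.polyfit(u,v,1); e0,e1=[ray("top",335+x,150+np.polyval(a,x),.02) for x in(u.min(),u.max())]
print("stripe",e0,e1,np.linalg.norm(e1-e0))
C=cloud("top",f["d"]); print("hub",ray("top",402,176,.05),C[176,402],"hub scene",ray("scene",263,271,.05))
print("hole2",ray("top",394,239,.034),"knob px depth",C[236,427])
big=np.vstack([np.hstack([cv2.resize(f["p"][150:260,335:465],None,fx=4,fy=4,interpolation=0)])])
cv2.imwrite("pics/crop.png",big[:,:,::-1])
```

```text
Traceback (most recent call last):
ValueError: max() iterable argument is empty
```

```bash
cat > m.py <<'E'
from h import *
S=(25,190,90),(35,255,255)
f=np.load("top0.npz");hsv=cv2.cvtColor(f["p"],cv2.COLOR_RGB2HSV)
g=np.load("scene0.npz");hs=cv2.cvtColor(g["p"],cv2.COLOR_RGB2HSV)
print(hsv[236,420:436].tolist(),"arm",hsv[205,408:418:3].tolist(),"stripe",hsv[162,400].tolist(),"scene",hs[221:240:4,219].tolist(),"arm",hs[250,240].tolist())
LO=(24,225,90)
def blob(n,win,z,lo=LO):
    f=np.load(n+"0.npz"); m=cv2.inRange(cv2.cvtColor(f["p"],cv2.COLOR_RGB2HSV),lo,(35,255,255))
    u0,u1,v0,v1=win; k=np.zeros_like(m); k[v0:v1,u0:u1]=m[v0:v1,u0:u1]
    cs=cv2.findContours(k,cv2.RETR_EXTERNAL,cv2.CHAIN_APPROX_NONE)[0]
    if not cs: return print(n,"none")
    c=max(cs,key=cv2.contourArea); mm=np.zeros_like(m); cv2.drawContours(mm,[c],-1,255,-1)
    P=cloud(n,f["d"])[mm>0]; (u,v),rad=cv2.minEnclosingCircle(c); zt=np.percentile(P[:,2],90)
    top=P[P[:,2]>zt-.005]
    print(n,"px",cv2.boundingRect(c),"circ",round(u,1),round(v,1),round(rad,1),"ray",ray(n,u,v,z).round(4),"ztop",zt.round(4),"topmid",((top.max(0)+top.min(0))/2).round(4),"ext",np.ptp(top,0).round(4),len(top))
blob("top",(412,445,222,250),.092); blob("scene",(205,235,210,245),.092)
m=cv2.inRange(hsv,LO,(35,255,255)); v,u=np.nonzero(m[150:172,335:460])
if len(u):
    a=np.polyfit(u,v,1); e0,e1=[ray("top",335+x,150+np.polyval(a,x),.02) for x in(u.min(),u.max())]
    print("stripe",e0,e1,np.linalg.norm(e1-e0))
C=cloud("top",f["d"]); print("hub",ray("top",402,176,.05),C[176,402],"hub scene",ray("scene",263,271,.05))
print("hole2",ray("top",394,239,.034),"knob px depth",C[236,427])
cv2.imwrite("pics/crop.png",cv2.resize(f["p"][150:270,335:465],None,fx=4.5,fy=4.5,interpolation=0)[:,:,::-1])
E
python3 m.py
```

```text
[[25, 148, 178], [27, 153, 214], [29, 147, 226], [30, 145, 228], [29, 147, 228], [29, 151, 228], [28, 155, 228], [28, 156, 229], [28, 159, 229], [28, 163, 228], [27, 167, 228], [27, 169, 228], [26, 169, 229], [26, 172, 228], [25, 130, 229], [23, 55, 228]] arm [[22, 144, 229], [22, 144, 229], [21, 146, 227], [18, 143, 204]] stripe [27, 190, 227] scene [[25, 169, 234], [26, 160, 234], [21, 147, 132], [21, 147, 132], [21, 146, 133]] arm [21, 139, 222]
top none
scene none
hub [ 0.6290673  -0.19161471  0.05      ] [ 0.62815365 -0.19061435  0.0547822 ] hub scene [ 0.63050079 -0.19051916  0.05      ]
hole2 [ 0.50915143 -0.17743505  0.034     ] knob px depth [ 0.51396952 -0.22466992  0.0930101 ]
```

View pics/crop.png

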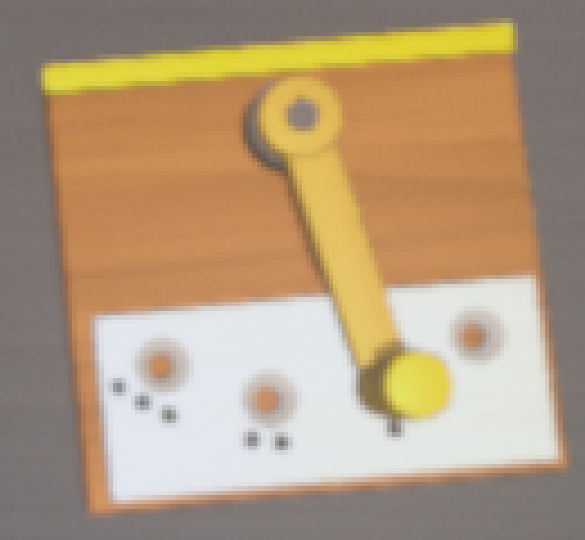

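The crop shows the knob top at (427.7,235.6) in full-image pixels, the hub pin at (402.1,175.6) and the two-dot hole at (394.6,238.7). The arm covers the one-dot hole. I'll fix the colour threshold and fit the geometry.

```bash
sed -i 's/^LO=.*/LO=(24,110,170)/; /^print(hsv/d; /^cv2.imwrite/d' m.py
cat >> m.py <<'E'
hol=[ray("top",335+x/4.5-.39,150+y/4.5-.39,.034) for x,y in((473,335),(268,399),(161,366))]
hub=ray("top",335+302/4.5-.39,150+115/4.5-.39,.052)[:2]
print("hub",hub)
for h in hol: w=h[:2]-hub; print("hole",h.round(4),"R",np.hypot(*w).round(4),"az",np.arctan2(w[1],w[0]).round(3))
E
python3 m.py
python3 - <<'E'
from h import *
for az in (0,):
    for a in range(-180,180,30):
        c,s=np.cos(np.radians(a)),np.sin(np.radians(a))
        q=kinematics.ik([.513,-.226,.06],np.array([[c,s,0],[s,-c,0],[0,0,-1.]])); print(a,None if q is None else np.round(q,0))
E
```

```text
top px (420, 228, 15, 15) circ 427.0 235.0 7.3 ray [ 0.5157 -0.225   0.092 ] ztop 0.0941 topmid [ 0.5134 -0.1432  0.4106] ext [0.0293 0.1885 0.6429] 162
scene px (210, 217, 14, 12) circ 216.5 223.0 6.8 ray [ 0.5192 -0.227   0.092 ] ztop 0.0934 topmid [ 0.751  -0.2508  0.3782] ext [0.494  0.0723 0.5777] 121
stripe [ 0.65160272 -0.0818531   0.02      ] [ 0.67304852 -0.29107668  0.02      ] 0.21031983048574865
hub [ 0.6290673  -0.19161471  0.05      ] [ 0.62815365 -0.19061435  0.0547822 ] hub scene [ 0.63050079 -0.19051916  0.05      ]
hole2 [ 0.50915143 -0.17743505  0.034     ] knob px depth [ 0.51396952 -0.22466992  0.0930101 ]
hub [ 0.6303011  -0.19069234]
hole [ 0.5385 -0.266   0.034 ] R 0.1187 az -2.454
hole [ 0.5105 -0.1778  0.034 ] R 0.1205 az 3.034
hole [ 0.5242 -0.1322  0.034 ] R 0.1211 az 2.638
-180 [-27.  28.  58. 109. -28.  58. 133.]
-150 [ 54.  23. -41. 106.  18.  58. 125.]
-120 [ 69.  32. -63. 105.  32.  63. 145.]
-90 [ -34.   36.   70.  110.  -38.   62. -128.]
-60 [-34.  36.  70. 110. -38.  62. -98.]
-30 [-34.  36.  70. 110. -38.  62. -68.]
0 [-18.  22.  44. 109. -19.  56. -55.]
30 [-17.  22.  43. 109. -18.  56. -25.]
60 [-17.  22.  43. 109. -18.  56.   5.]
90 [-17.  22.  43. 109. -18.  56.  35.]
120 [-17.  22.  44. 109. -18.  56.  65.]
150 [-20.  23.  47. 109. -20.  56.  97.]
```

The fit is consistent. The holes lie 119–121 mm from the hub, with azimuths matching 0, 0.8 and 1.2 rad. The seated knob is predicted at (0.5153, -0.225) and was seen at (0.5157, -0.225). Next I'll approach and grip.

```bash
cat >> h.py <<'E'
HUB=np.array([.6303,-.1907]); A0=-2.453
def rot(a): c,s=np.cos(a),np.sin(a); return np.array([[c,s,0],[s,-c,0],[0,0,-1.]])
def pose(q,z):  # tool x points from knob to hub; fingers close tangentially
    az=A0-q; return [*(HUB+.12*np.array([np.cos(az),np.sin(az)])),z], rot(az+np.pi)
def rep(): s=sense(); print("t",round(s["time_s"],2),np.round(s["tool_pos"],4),"F",np.round(s["force"],1),"gap",round(s["finger_gap"],4),"gf",np.round(s["gripper_force"],1),"q",np.round(s["joint_positions"],0))
E
python3 - <<'E'
from h import *
r.move_l([.5,.25,.23],rot(np.radians(95)),speed=.3); rep()
p,R=pose(.4,.2); r.move_l(p,R,speed=.3); rep()
r.move_l(pose(.4,.12)[0],speed=.2)
print(r.move_l(pose(.4,.060)[0],speed=.08,contact_N=8)); rep()
p,d=viewer.camera("scene"); cv2.imwrite("pics/a.png",cv2.resize(p[140:320,120:380],None,fx=3,fy=3)[:,:,::-1])
E
```

```text
t 1.74 [0.499  0.2517 0.2298] F [-0.1 -0.6  0.3] gap 0.0855 gf 0.0 q [-53.   9.  24.  98.  -4.  74. -23.]
t 3.48 [ 0.5156 -0.2234  0.1999] F [-0.1  0.6 -0.2] gap 0.0855 gf 0.0 q [-24.  13.  50. 101. -10.  71. -45.]
False
t 4.92 [ 0.5155 -0.2251  0.0603] F [ 0.5 -0.8  0.2] gap 0.0852 gf 0.0 q [-19.  23.  46. 109. -19.  56. -38.]
```

View pics/a.png

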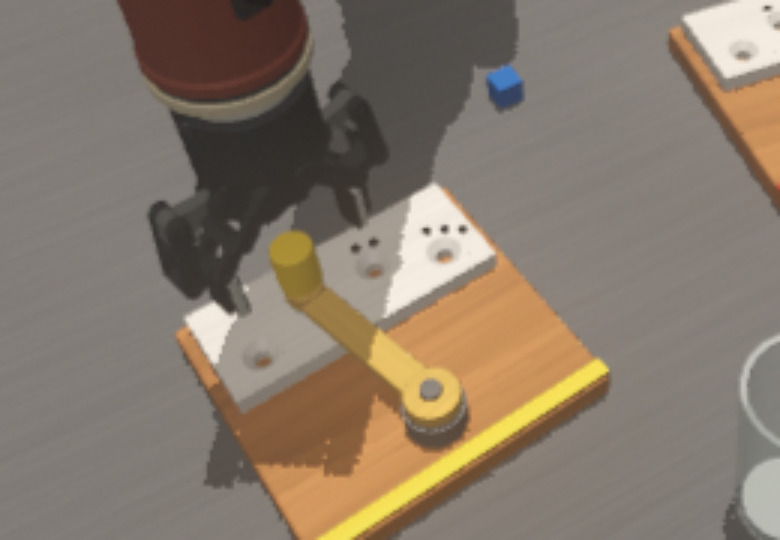

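The knob, at (295,265) in the crop, sits centred between the open fingers at (235,295) and (360,205). I'll grip it and lift.

Run:
```python
from h import *
gripper_to(.0,50); rep()
p=np.array(sense()["tool_pos"]); r.move_l(p+[0,0,.020],speed=.03); r.dwell(.2); rep()
q,d=viewer.camera("scene"); cv2.imwrite("pics/b.png",cv2.resize(q[140:320,120:380],None,fx=3,fy=3)[:,:,::-1])
```

```text
t 5.54 [ 0.5154 -0.225   0.0603] F [-0.6 -0.2  3.8] gap 0.0268 gf 49.0 q [-19.  23.  46. 109. -19.  56. -38.]
t 6.57 [ 0.5153 -0.2248  0.08  ] F [ 2.9  0.3 -9.3] gap 0.0268 gf 49.7 q [-20.  21.  46. 108. -18.  58. -39.]
```

View pics/b.png

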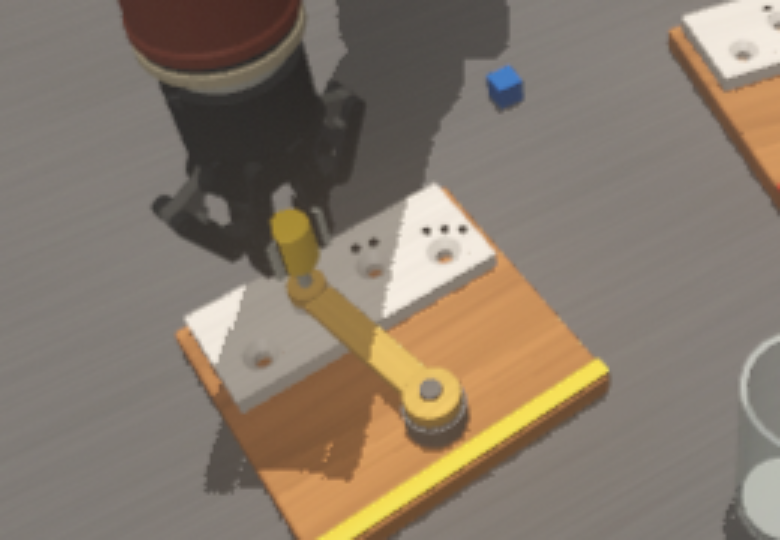

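The knob has risen off the boss, with a gap visible at (305,285) in the crop. The pull is -9 N, which matches about 20 mm of lift. Now I'll swing.

Run:
```python
from h import *
z=sense()["tool_pos"][2]
for q in np.linspace(.45,.8,8):
    p,R=pose(q,z); r.move_l(p,R,speed=.05)
    F=np.array(sense()["force"])
    if np.hypot(F[0],F[1])>30: print("force",q,F); break
r.dwell(.2); rep()
q,d=viewer.camera("scene"); cv2.imwrite("pics/c.png",cv2.resize(q[140:320,120:380],None,fx=3,fy=3)[:,:,::-1])
```

```text
t 8.96 [ 0.511  -0.1777  0.0801] F [ 2.5  0.9 -8.8] gap 0.0267 gf 50.1 q [-29.  20.  52. 111. -18.  58. -65.]
```

View pics/c.png

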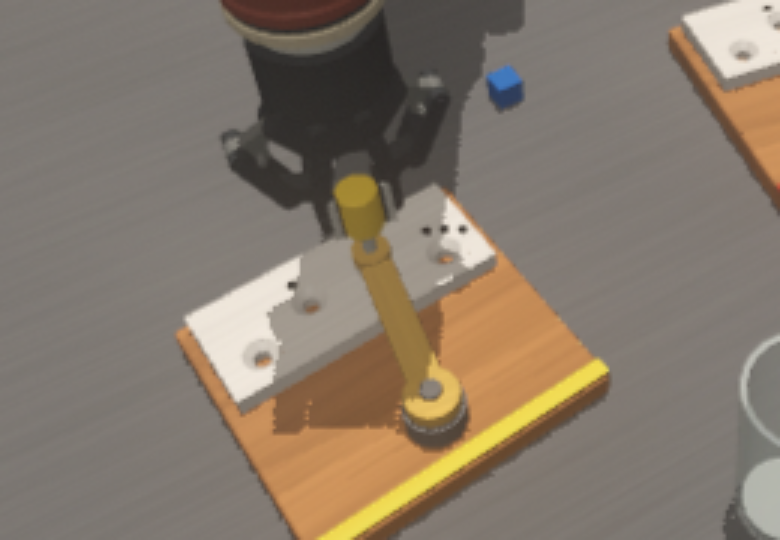

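The arm now stands over the two-dot hole, with the boss at (370,250) in the crop and the one-dot hole free at (310,303). I'll let go and back off straight up.

Run:
```python
from h import *
gripper_to(.085); r.dwell(.3); rep()
p=np.array(sense()["tool_pos"]); r.move_l(p+[0,0,.12],speed=.12)
r.move_l([.5,.1,.23],speed=.25); r.dwell(.2); rep()
q,d=viewer.camera("scene"); cv2.imwrite("pics/d.png",cv2.resize(q[140:320,120:380],None,fx=3,fy=3)[:,:,::-1])
t,d=viewer.camera("top"); m=cv2.inRange(cv2.cvtColor(t,cv2.COLOR_RGB2HSV),(24,110,170),(35,255,255)); m[:215]=0;m[:,:370]=0;m[:,460:]=0
cs=cv2.findContours(m,cv2.RETR_EXTERNAL,cv2.CHAIN_APPROX_NONE)[0]
if cs:
    c=max(cs,key=cv2.contourArea); (u,v),R=cv2.minEnclosingCircle(c); k=ray("top",u,v,.092)[:2]; w=k-HUB
    print("knob",u,v,R,k,"R",np.hypot(*w),"q",(A0-np.arctan2(w[1],w[0]))%(2*np.pi),"z",cloud("top",d)[int(v),int(u)])
```

```text
t 9.91 [ 0.511  -0.1773  0.08  ] F [-0.4  0.2 -0.2] gap 0.0849 gf 0.0 q [-29.  20.  52. 111. -18.  58. -66.]
t 12.53 [0.5001 0.0989 0.23  ] F [-0.3  0.2  1.2] gap 0.085 gf 0.0 q [ -58.    2.   43.  105.   -1.   74. -111.]
knob 398.8507385253906 237.6865692138672 7.269009113311768 [ 0.5106548  -0.17533173] R 0.12062817923190863 q 0.8163418608872632 z [ 0.51181228 -0.17352848  0.09366772]
```

View pics/d.png

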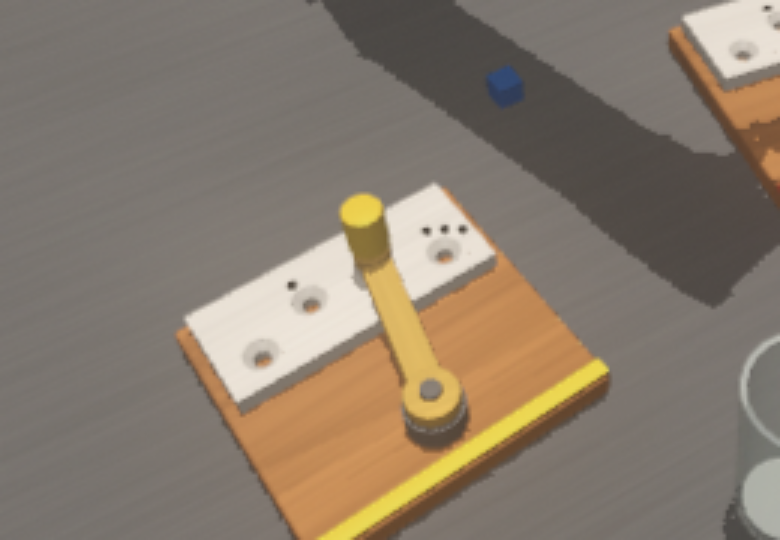

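The knob, at (363,230) in the crop, is down on the arm with no gap. Its top height is about 93.7 mm, the same as the seated reading at the start. The arm reads about 0.81 rad, and the chalk and glass look unmoved.

```bash
python3 -c "
from h import *
print(job_done())"
```

```text
the job is handed in; nothing more can be done
None
```

The yellow plunger was pulled, swung one hole clockwise to two dots and let go; the final pictures show it fully down at about 0.81 rad, with red, glass and chalk not touched, and the job is handed in (no verdict was returned).

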